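# Close a jar carton and press its flaps

## Task

Close the carton that stands under the press: fold its short flap down flat first, then fold the long flap down flat over it. Once both lie flat, push the treadle all the way down to its stop so that the press comes down on the flaps, then let it come up again. Do not knock against the raised press plate, and leave the jars and the label roll beside the press where they stand.

Things in the scene. Friction and masses are not known exactly. Their poses are not given: they have to be found in the camera images.
- press: Small grey bench press, fixed, base x = -60 to 85, y = -88 to 88 mm. Origin on the table under the carton's centre; x points from the open front to the rear, y left, z up. Rear column: x = 55 to 85, y = -35 to 35 mm. It carries a head (x = -25 to 85, y = -35 to 35, z = 272 to 306 mm) and on that a ram housing of radius 26 mm up to z = 422 mm.
- carton: Cardboard carton, 90 (x) x 150 (y) x 100 mm, held fast on the press's base; origin under its centre, 12 mm above the table, axes as the press, rim 112 mm above the table. It holds two jars. Narrow flaps at its front and rear are already folded in; the short flap (hinged on the right, -y, rim) and the long flap (hinged on the left, +y, rim) stand open.
- press_plate: Level plate, 80 (x) x 80 (y) x 14 mm, over the carton. Origin at the centre of its metal underside, 240 mm above the table when raised; a rubber face is 3.5 mm lower, 125 mm over the carton's rim: a gripper over the flaps must lean some 30 to 40 degrees outward, to the front, or between. It goes down 410 mm per rad of treadle (115 mm at the stop) and up again.
- short_flap (a joint): Angle of the short flap in rad: 0 = folded flat, 1.57 = upright, larger = leaning outward (starts at about 1.65 to 2.2, limit 2.4; a wall rises on the right at y = -478 mm in the robot's frame, so lean to the front too). It is a stiff crease, moved by about 1 N at mid-flap, and the flap stays where it is left.
- long_flap (a joint): Angle of the long flap in rad, same meaning and stiffness; starts at about 1.65 to 2.0. A black round heater on a wire stand, 215 mm high, is fixed to the left of it, from about y = 200 mm in the robot's frame on, so come from above.
- short_flap_hinge (a point): Middle of the short flap's hinge line, on the carton's right rim, 114 mm above the table and 75 mm right of the carton's centre; the line runs along the press's x axis. The flap is a card 88 mm along the hinge, 70 mm long, 4 mm thick (hinge line at mid-thickness).
- short_flap_edge (a point): Middle of the short flap's free edge, 70 mm from its hinge.
- long_flap_hinge (a point): Middle of the long flap's hinge line, on the carton's left rim, 119 mm above the table and 75 mm left of the carton's centre; the line runs along the press's x axis. The flap is 88 mm along the hinge, 100 mm long, 4 mm thick.
- long_flap_edge (a point): Middle of the long flap's free edge, 100 mm from its hinge.
- treadle (a joint): Angle of the treadle plate in rad: 0 = up (at rest, front raised), 0.28 = down at its stop, plate level. A spring holds it up and returns it; at the pad about 3 N starts it and about 7 N takes it to the stop.
- treadle_pad (a point): Where to push the treadle: on the rubber top of its plate, mid-width, 76 mm in front of the hinge, 24 mm from the front edge. Moves with the plate: 61 mm above the table when up, about 41 when down. The plate, 100 long x 48 wide mm, is hinged at its rear on a fixed base 130 x 68 mm, to the right of the press; a jar may stand between.
- jar_13: A loose capped jar, 66 mm across, 91 mm high, standing to the left of the press. Leave alone. Origin under its centre.
- jar_14: Another loose capped jar of the same size, standing right of the press, on either side of the treadle. Leave alone. Origin under its centre.
- label_roll: A loose roll of white labels, 69 mm across, 40 mm high, to the left of the press near the table's edge. Leave alone. Origin under its centre.

How it is judged (in metres and radians):
On the way, in this order (a step that is already met when the one before it is completed fails the run):
1. the short flap is folded flat (within 0.08 rad) while the long flap is still open (value of joint short_flap below 0.08 rad and value of joint long_flap above 0.8 rad), for 0.1 s.
2. the long flap is folded flat over it (both within 0.08 rad) (value of joint each of short_flap, long_flap below 0.08 rad), for 0.2 s.
3. the treadle is down at its stop (at least 0.26 of 0.28 rad) with both flaps flat (all of step 2 and value of joint treadle above 0.26 rad), for 0.2 s.
At the end, for the whole second after the job is handed in: Both flaps lie flat (within 0.08 rad), the treadle is up again (under 0.03 rad), and both jars and the label roll are within 30 mm of where they stood (all of step 2 and value of joint treadle below 0.03 rad and distance of each of jar_13, jar_14, label_roll from where it was at the start of the episode below 0.03 m); the robot touches nothing.
It fails at once if the press is brought down (treadle past 0.08 rad) while a flap stands open (over 0.25 rad) (value of joint treadle above 0.08 rad and value of joint any of short_flap, long_flap above 0.25 rad).
It fails at once if the robot knocks against the press plate (over 8 N) (contact force between any of the arm, the fingers and press_plate above 8 N).
It fails at once if a jar or the label roll beside the press is knocked over or pushed more than 30 mm (angle between any of jar_13, jar_14, label_roll's own z axis and vertical above 0.5 rad or distance of any of jar_13, jar_14, label_roll from where it was at the start of the episode above 0.03 m).
It also fails if it takes over 64 s, if anything falls off the work surface, if the arm or the gripper's body presses on something with over 40 N, if the wrist force passes 120 N, or if a joint passes its speed limit or range.

## Robot

A 6-joint arm with a two-finger parallel gripper is mounted at the origin on a cart in front of the work surface, level with it; the furniture and walls round the work are solid. World frame = base frame: x ahead of the robot, y to its left, z up, the work surface at z = 0. Lengths are in m, angles in degrees, forces in N, time in s.
With the tool pointing down it reaches from about 0.325 to 0.775 m from the base axis. Payload 5.5 kg.
Tool frame: the origin (TCP) lies midway between the tips of the shut fingers; the grasp point (between the pads) lies 19 mm behind it; y points along the fingers, z is the direction in which the jaws open and shut, and the axes are right-handed (so a half turn about y gives the same grasp; the last joint's range is limited). The gripper opens to 85 mm and grips with 20 to 120 N. Pads are 22 mm wide; open, the fingers measure 114 mm over their backs; the gripper's body (76 mm by 85 mm) begins 54 mm behind the grasp point. The pads swing forward as they close: fully open they stand 13 mm farther back than shut.
Start: joints at [63.329, 5.22, 70.514, -0, 104.267, -3.249], TCP at [0.239, 0.551, 0.231] pointing down, gripper open.
Joint ranges: [-164.24, 164.24], [-49.07, 125.15], [9.68, 141.18], [-86.29, 266.29], [3.28, 154.24], [-151.56, 151.56]. Speed limits (degrees/s): [147.25, 147.25, 172.46, 180, 180, 180].

## Interface

Orientations are given as [roll, pitch, yaw] about the fixed x, y, z axes, in that order (R = Rz(yaw) Ry(pitch) Rx(roll)).
In Python, from cell import get_state, viewer, arm, finder gives the robot as it stands.
- The arm moves only by the tool play_rows, never from a script. Its argument "plan" is a list of rows, each a list of 3 entries, a list of its own where there are three numbers: the shift along the world's x, y, z normalised to -1 to 1, where 1 is 0.12 m, then the turn, a rotation vector about the world's x, y, z normalised to -1 to 1, where 1 is 90 degrees, then the opening, from -1 (shut) to 1 (fully open). A call has 1 to 10 rows; each row is the pose to reach, as a shift and turn from the pose commanded when the call began; what a row does not reach only later rows make up. A row lasts 1/8 s, in which the tool goes at most 62.5 mm and 10.7 degrees, less where a joint would pass 70% of its speed; a pose out of reach is approached as far as the arm can. A call with a number of a shift or a turn outside -1 to 1 is refused whole. A call with a gripper value outside its range is refused whole. The fingers move at their own pace and stop on an object; the grip force is fixed at half the most. Time passes only in rows, so rows that repeat a pose let the fingers close. It gives the time, the measured TCP pose, the force and the opening at its end, in the units of the state.
- get_state(): the state, without advancing time (a new reading comes with each control period).
- viewer.read_camera(name): name is "side" or "top"; returns a dict with "pixels" (384x512x3 uint8, red, green, blue), "depth" (384x512 float32, m along the optical axis (not along the pixel's ray), 0 where there is no reading), "fx", "fy", "cx", "cy" (pixels), "eye" and "rotation" of the camera in the world. Camera axes: x right, y down, z forward; pixel columns grow to the right and rows downward; lengths in m; the calibration is good to about 2 mm. A picture is of the moment at which its call begins.
- arm.finish_job(): hands the job in, once; it reports no verdict.
Trained networks look in the newest picture that a camera, given by its name, has taken for a name from the list of things; names that differ only in an ending like _2 or _b are one class to them, and where a whole thing is asked for, a point or a joint stands for the part that bears it (a point fixed in the world has none). Each returns a list of dicts, best first, with "confidence" (0 to 1); they miss things now and then, are a little off and sometimes report something else, mostly with a low value. They report only what shows in the picture. A call takes as long as a camera call.
- finder.search_frame(camera, name): "box" ([left, top, right, bottom] in pixels, round what is visible of it).
The state is a dict: "time": time; "q": joint angles; "qd": joint speeds; "tau": joint torques, N m; "ee_pos": TCP position; "eef_rot": TCP orientation; "force": force on the tool from outside, world axes, zero at the start; "wrist_torque": the same for the moment, N m; "width": opening from 0.0 (shut) to 1.0 (fully open).
Only numpy, scipy, OpenCV 4.12 (cv2) and the standard library are available. Lean on these libraries where they do the work, as an engineer would, in place of code of your own. Each camera call takes 0.05 s, during which the arm holds its last target.

## Working session

There is one attempt and no reset: what is moved stays moved. The work goes in short steps, Python scripts to look and compute and a tool call to move; the robot and the scene stay as the last step left them, time stands still between calls to the robot, and variables do not carry over. Pictures are saved under pics/ and viewed, and the job is handed in when it is done.

Besides the shell and the picture viewer there is one more tool, called as a command line: name --argument value ..., lists and objects as JSON in quotes. play_rows: Moves the arm, as the interface text tells. Its arguments: {"type":"object","properties":{"plan":{"type":"array"}},"required":["plan"]}

```bash
ls; mkdir -p pics; python3 - <<'E'
from cell import get_state, viewer, arm, finder
import cv2, numpy as np
s=get_state(); print({k:(np.round(v,3).tolist()) for k,v in s.items()})
for c in ["side","top"]:
    d=viewer.read_camera(c); cv2.imwrite(f"pics/{c}0.png",cv2.cvtColor(d["pixels"],cv2.COLOR_RGB2BGR))
    np.savez(f"{c}0.npz",**d)
    print(c,d["fx"],d["fy"],d["cx"],d["cy"],np.round(d["eye"],4).tolist(),np.round(d["rotation"],4).tolist())
    for n in ["press","carton","press_plate","short_flap","long_flap","short_flap_edge","long_flap_edge","short_flap_hinge","long_flap_hinge","treadle","treadle_pad","jar_13","jar_14","label_roll"]:
        r=finder.search_frame(c,n); print(n,[(np.round(x["box"]).tolist(),round(x["confidence"],2)) for x in r[:3]])
E
```

```text
pics
{'time': 0.0, 'q': [63.331, 5.263, 70.582, -0.001, 104.269, -3.248], 'qd': [-0.012, -0.073, 0.005, -0.061, 0.048, -0.017], 'tau': [-0.001, -45.872, -41.803, -0.0, 0.011, 0.0], 'ee_pos': [0.238, 0.55, 0.23], 'eef_rot': [-90.115, 0.006, -23.421], 'force': [0.129, 0.735, 0.173], 'wrist_torque': [0.017, 0.012, 0.013], 'width': 1.003}
side 360.2736834643219 360.2736834643219 254.83584534189046 193.9814318419451 [-0.1503, -0.3155, 0.8492] [-138.502, -0.1218, -72.1207]
press [([189.0, 89.0, 274.0, 248.0], 0.81)]
carton [([188.0, 148.0, 266.0, 236.0], 0.58)]
press_plate [([205.0, 152.0, 250.0, 178.0], 0.66), ([186.0, 147.0, 211.0, 190.0], 0.25)]
short_flap [([244.0, 178.0, 265.0, 214.0], 0.85)]
long_flap [([191.0, 146.0, 214.0, 188.0], 0.89)]
short_flap_edge [([244.0, 176.0, 265.0, 214.0], 0.59)]
long_flap_edge [([189.0, 143.0, 216.0, 189.0], 0.9), ([209.0, 152.0, 244.0, 176.0], 0.66)]
short_flap_hinge [([188.0, 148.0, 265.0, 232.0], 0.85)]
long_flap_hinge [([189.0, 147.0, 263.0, 234.0], 0.93)]
treadle [([288.0, 211.0, 307.0, 240.0], 0.56)]
treadle_pad [([286.0, 214.0, 308.0, 241.0], 0.
[... 430 characters left out ...]
ss [([202.0, 129.0, 279.0, 228.0], 0.92)]
carton [([201.0, 141.0, 277.0, 223.0], 0.71)]
press_plate [([216.0, 163.0, 260.0, 188.0], 0.66)]
short_flap [([253.0, 187.0, 274.0, 214.0], 0.6)]
long_flap [([200.0, 139.0, 224.0, 179.0], 0.62)]
short_flap_edge [([255.0, 182.0, 275.0, 212.0], 0.56)]
long_flap_edge [([196.0, 142.0, 225.0, 178.0], 0.76)]
short_flap_hinge [([198.0, 142.0, 270.0, 221.0], 0.78)]
long_flap_hinge [([201.0, 140.0, 276.0, 221.0], 0.74)]
treadle []
treadle_pad []
jar_13 [([175.0, 134.0, 201.0, 163.0], 0.66), ([333.0, 234.0, 359.0, 261.0], 0.59)]
jar_14 [([175.0, 134.0, 201.0, 163.0], 0.66), ([333.0, 234.0, 359.0, 261.0], 0.59)]
label_roll [([153.0, 179.0, 184.0, 206.0], 0.77)]
```

```bash
python3 - <<'E'
import cv2
for c,(x0,y0,x1,y1) in {"side":(110,60,390,270),"top":(110,90,390,300)}.items():
    im=cv2.imread(f"pics/{c}0.png"); cv2.imwrite(f"pics/{c}0z.png",cv2.resize(im[y0:y1,x0:x1],(784,588),interpolation=cv2.INTER_CUBIC))
E
```

```text
(no output)
```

View pics/side0z.png

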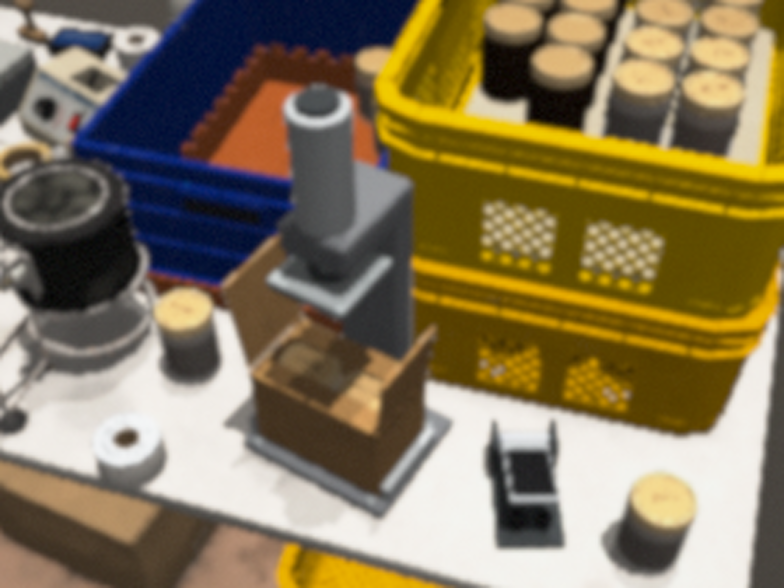

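View pics/top0z.png

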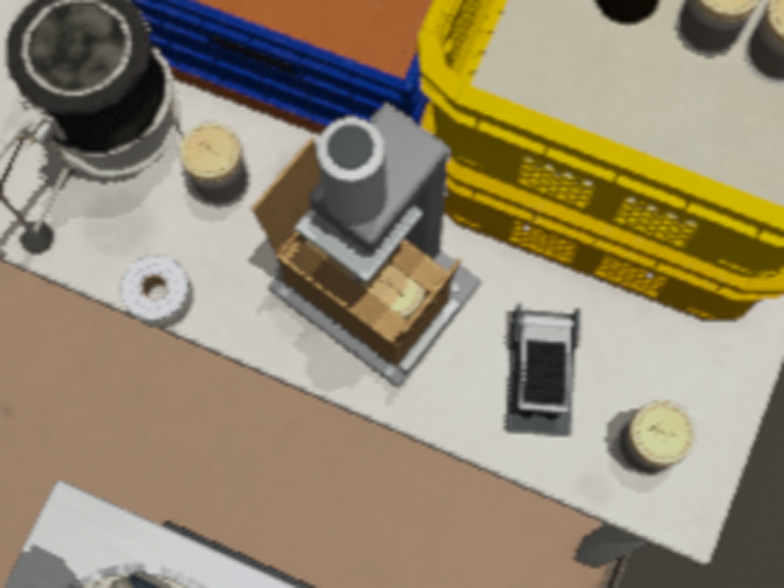

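View pics/side0.png

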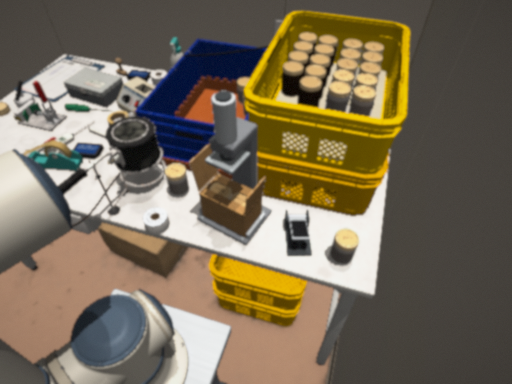

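The pictures show the press with its carton at mid-image (side ~(230,200)) and both flaps open. The treadle is at (297,232) with jar_14 to its right at (345,245), jar_13 is at (176,178) and the label roll at (157,220). Next I'll build point clouds and fit the press pose.

```bash
cat > h.py <<'E'
import numpy as np, cv2
from scipy.spatial.transform import Rotation as R
def cloud(d):
    h,w=d["depth"].shape; u,v=np.meshgrid(np.arange(w),np.arange(h)); z=d["depth"]
    p=np.stack([(u-d["cx"])/d["fx"]*z,(v-d["cy"])/d["fy"]*z,z],-1)
    Rm=R.from_euler("xyz",d["rotation"],degrees=True).as_matrix()
    P=p@Rm.T+d["eye"]; P[z==0]=np.nan; return P
def proj(d,X):
    Rm=R.from_euler("xyz",d["rotation"],degrees=True).as_matrix()
    c=(np.asarray(X)-d["eye"])@Rm
    return np.stack([c[...,0]/c[...,2]*d["fx"]+d["cx"],c[...,1]/c[...,2]*d["fy"]+d["cy"]],-1)
def load(n): 
    f=np.load(n); return {k:f[k] for k in f.files}
def draw_map(P,C,x0,x1,y0,y1,res=0.001,zmax=9):
    W=int((y1-y0)/res);H=int((x1-x0)/res); m=np.full((H,W),-1.0); im=np.zeros((H,W,3),np.uint8)
    ok=~np.isnan(P[...,0]); p=P[ok];c=C[ok]; o=np.argsort(p[:,2]); p=p[o];c=c[o]
    i=((x1-p[:,0])/res).astype(int); j=((y1-p[:,1])/res).astype(int)
    k=(i>=1)&(i<H-1)&(j>=1)&(j<W-1)&(p[:,2]<zmax)
    for di in (-1,0,1):
        for dj in (-1,0,1): im[i[k]+di,j[k]+dj]=c[k]; m[i[k]+di,j[k]+dj]=p[k,2]
    return im,m
E
python3 - <<'E'
from h import *
for c in ["side","top"]:
    d=load(f"{c}0.npz"); P=cloud(d)
    im,m=draw_map(P,d["pixels"],0.2,0.8,-0.5,0.3,0.001)
    for k in range(-5,4):
        j=int((0.3-k/10)/0.001); cv2.line(im,(j,0),(j,599),(0,0,255),1); cv2.putText(im,f"{k/10}",(j,10),0,.4,(255,0,0))
    for k in range(2,9):
        i=int((0.8-k/10)/0.001); cv2.line(im,(0,i),(799,i),(0,0,255),1); cv2.putText(im,f"{k/10}",(0,i),0,.4,(255,0,0))
    cv2.imwrite(f"pics/map_{c}.png",cv2.cvtColor(im,cv2.COLOR_RGB2BGR))
E
```

```text
(no output)
```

View pics/map_side.png

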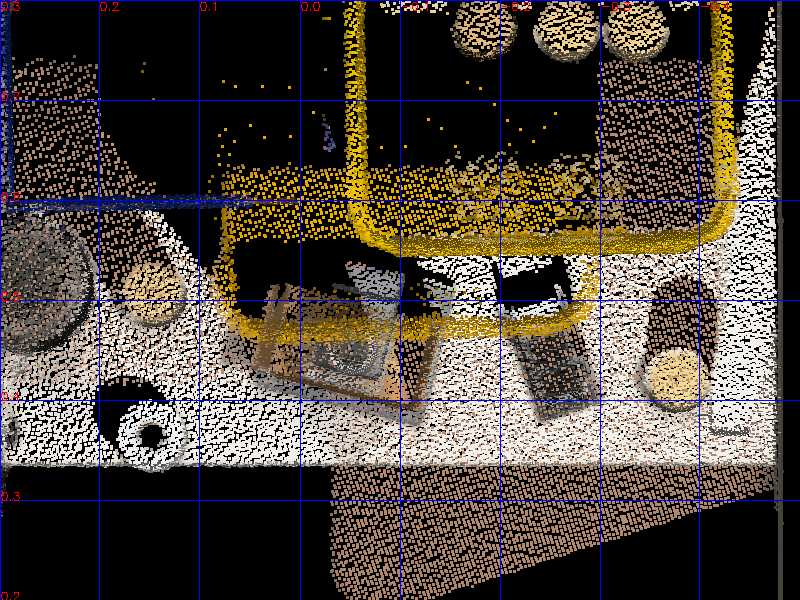

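View pics/map_top.png

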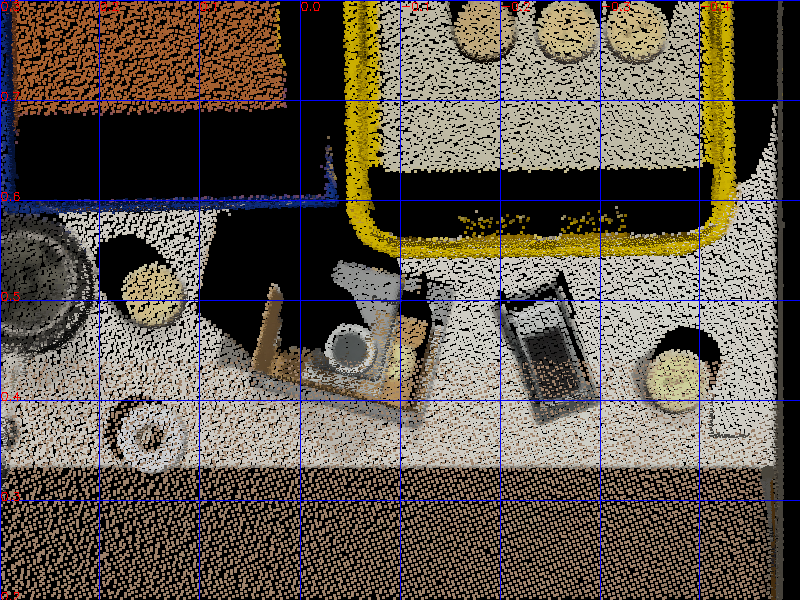

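```bash
cat > fit.py <<'E'
from h import *
from scipy.optimize import least_squares
def box(p,lo,hi):
    c=(np.array(lo)+hi)/2;h=(np.array(hi)-lo)/2; q=np.abs(p-c)-h
    return np.linalg.norm(np.maximum(q,0),axis=-1)+np.minimum(q.max(-1),0)
def cyl(p,x,y,r,z0,z1):
    q=np.stack([np.hypot(p[:,0]-x,p[:,1]-y)-r,np.abs(p[:,2]-(z0+z1)/2)-(z1-z0)/2],-1)
    return np.linalg.norm(np.maximum(q,0),axis=-1)+np.minimum(q.max(-1),0)
def flap(p,hy,hz,s,a,L):
    # s=+1 long (left), -1 short
    # direction from hinge: angle 0 -> toward centre (-s y); 90deg -> up
    d=np.array([-s*np.cos(a),np.sin(a)]); n=np.array([-d[1],d[0]])
    r=np.stack([p[:,1]-hy,p[:,2]-hz],-1)
    q=np.stack([p[:,0],r@d,r@n],-1)
    return box(q,[-.044,0,-.002],[.044,L,.002])
def sdf(p,a1,a2):
    D=[box(p,[-.06,-.088,0],[.085,.088,.012]),box(p,[.055,-.035,0],[.085,.035,.306]),box(p,[-.025,-.035,.272],[.085,.035,.306]),
       cyl(p,0,0,.026,.30,.422),box(p,[-.04,-.04,.24],[.04,.04,.254]),
       flap(p,-.075,.114,-1,a1,.07),flap(p,.075,.119,1,a2,.1)]
    for lo,hi in [([-.045,-.075,.012],[-.043,.075,.112]),([.043,-.075,.012],[.045,.075,.112]),([-.045,-.075,.012],[.045,-.073,.112]),([-.045,.073,.012],[.045,.075,.112])]: D.append(box(p,lo,hi))
    return np.abs(np.min(D,0))
def topress(P,x,y,yaw):
    return (P-[x,y,0])@R.from_euler("z",yaw).as_matrix()
def run(names,init):
    Ps=[]
    for n in names:
        d=load(n); P=cloud(d).reshape(-1,3); Ps.append(P[~np.isnan(P[:,0])])
    P=np.concatenate(Ps)
    q=topress(P,*init[:3])
    k=(np.abs(q[:,0])<.1)&(np.abs(q[:,1])<.13)&(q[:,2]>.008)&(q[:,2]<.44)&(box(q,[-.03,-.06,.0],[.03,.06,.105])>0)
    P=P[k]
    f=lambda v: np.minimum(sdf(topress(P,*v[:3]),v[3],v[4]),.03)
    r=least_squares(f,init,loss="soft_l1",f_scale=.002,x_scale=[.01,.01,.05,.1,.1],diff_step=1e-4)
    print(names,len(P),np.round(r.x,4),np.degrees(r.x[2]),np.median(np.abs(r.fun)));return r.x
if __name__=="__main__":
    v0=[.44,-.04,-.21,1.8,1.8]
    run(["side0.npz"],v0);run(["top0.npz"],v0);v=run(["side0.npz","top0.npz"],v0)
    for c in ["side","top"]:
        d=load(f"{c}0.npz"); im=cv2.cvtColor(d["pixels"],cv2.COLOR_RGB2BGR); im=cv2.resize(im[70:260,150:330],None,fx=3,fy=3,interpolation=cv2.INTER_CUBIC)
        M=R.from_euler("z",v[2]).as_matrix()
        def ln(a,b,col):
            p=(proj(d,np.array([a,b])@M.T+[v[0],v[1],0])-[150,70]+.5)*3; cv2.line(im,*[tuple(int(t) for t in x) for x in p],col,1)
        def rect(x0,x1,y0,y1,z,col):
            c4=[(x0,y0,z),(x1,y0,z),(x1,y1,z),(x0,y1,z)]
            for i in range(4): ln(c4[i],c4[(i+1)%4],col)
        rect(-.06,.085,-.088,.088,.012,(0,255,0));rect(-.045,.045,-.075,.075,.112,(0,0,255));rect(-.025,.085,-.035,.035,.306,(255,0,0));rect(-.04,.04,-.04,.04,.254,(255,255,0))
        for s,hz,a,L in ((-1,.114,v[3],.07),(1,.119,v[4],.1)):
            for xx in (-.044,.044): ln((xx,s*.075,hz),(xx,s*.075-s*np.cos(a)*L,hz+np.sin(a)*L),(255,0,255))
        cv2.imwrite(f"pics/fit_{c}.png",im)
E
python3 fit.py
```

```text
['side0.npz'] 6722 [ 0.4538 -0.0505 -0.2389  1.6563 -4.593 ] -13.68795700525442 0.0009399339912780284
['top0.npz'] 4767 [ 0.4525 -0.0504 -0.2514  1.6779 -4.5657] -14.402946603838341 0.0012846788536897136
['side0.npz', 'top0.npz'] 11489 [ 0.4535 -0.0505 -0.2434  1.658  -4.5611] -13.94768868607411 0.001196742805282175
```

View pics/fit_side.png

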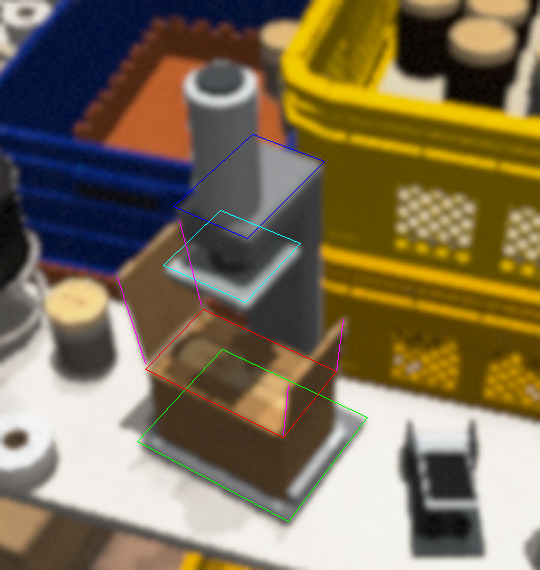

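View pics/fit_top.png

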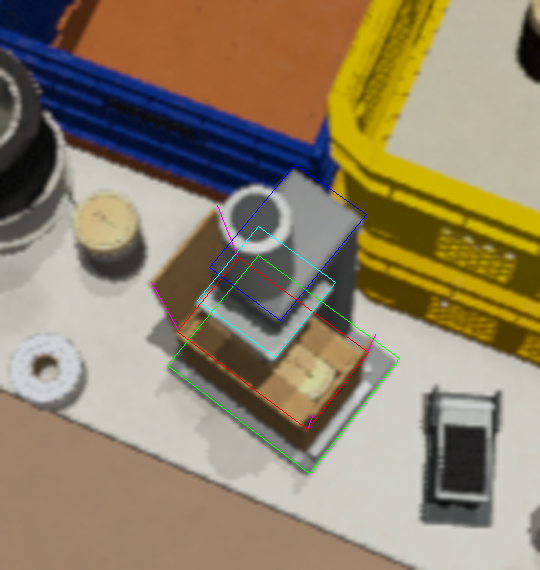

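The fit overlays match the press, carton and both flap edges. The press is at (0.4535, -0.0505) with yaw -13.95°; the short flap is at about 1.66 rad and the long flap at about 1.72. Next come the treadle and the neighbouring objects.

```bash
cat > tre.py <<'E'
from h import *
from fit import box
from scipy.optimize import least_squares
Ps=[];Cs=[]
for n in ["side0.npz","top0.npz"]:
    d=load(n);P=cloud(d).reshape(-1,3);C=d["pixels"].reshape(-1,3);k=~np.isnan(P[:,0]);Ps.append(P[k]);Cs.append(C[k])
P=np.concatenate(Ps);C=np.concatenate(Cs)
k=(P[:,0]>.36)&(P[:,0]<.54)&(P[:,1]>-.32)&(P[:,1]<-.18)&(P[:,2]>.006)&(P[:,2]<.1)
T=P[k];
im,m=draw_map(T[None],C[k][None],.34,.54,-.34,-.16,.001)
im=cv2.resize(im,None,fx=3,fy=3,interpolation=cv2.INTER_NEAREST)
for a in range(0,180,20): cv2.putText(im,f"{-.16-a/1000:.2f}",(a*3,8),0,.3,(255,255,255))
for a in range(0,200,20): cv2.putText(im,f"{.54-a/1000:.2f}",(0,a*3),0,.3,(255,255,255))
cv2.imwrite("pics/tre.png",cv2.cvtColor(im,cv2.COLOR_RGB2BGR))
mm=(np.clip(m,0,.08)/.08*255).astype(np.uint8); cv2.imwrite("pics/trez.png",cv2.applyColorMap(cv2.resize(mm,None,fx=3,fy=3,interpolation=cv2.INTER_NEAREST),cv2.COLORMAP_JET))
# crates, heights
for nm,(x0,x1,y0,y1) in dict(yel=(.53,.62,-.42,-.02),blue=(.55,.65,.0,.3),jar14=(.37,.46,-.42,-.33),jar13=(.46,.55,.1,.19),roll=(.32,.41,.1,.2)).items():
    k=(P[:,0]>x0)&(P[:,0]<x1)&(P[:,1]>y0)&(P[:,1]<y1)&(P[:,2]>.03)
    q=P[k]; t=q[:,2]>np.percentile(q[:,2],98)-.012
    print(nm,np.round(np.percentile(q,[1,50,99],axis=0),3).tolist(), "top centre",np.round(((q[t].min(0)+q[t].max(0))/2),3))
E
python3 tre.py
```

```text
yel [[0.544, -0.417, 0.034], [0.558, -0.253, 0.239], [0.611, -0.051, 0.358]] top centre [ 0.581 -0.233  0.353]
blue [[0.552, 0.01, 0.034], [0.597, 0.178, 0.162], [0.644, 0.296, 0.216]] top centre [0.6   0.15  0.212]
jar14 [[0.388, -0.407, 0.032], [0.409, -0.375, 0.088], [0.448, -0.346, 0.094]] top centre [ 0.42  -0.378  0.089]
jar13 [[0.474, 0.115, 0.032], [0.496, 0.139, 0.087], [0.534, 0.175, 0.094]] top centre [0.506 0.147 0.088]
roll [[0.33, 0.115, 0.031], [0.361, 0.147, 0.04], [0.395, 0.18, 0.045]] top centre [0.364 0.148 0.04 ]
```

View pics/tre.png

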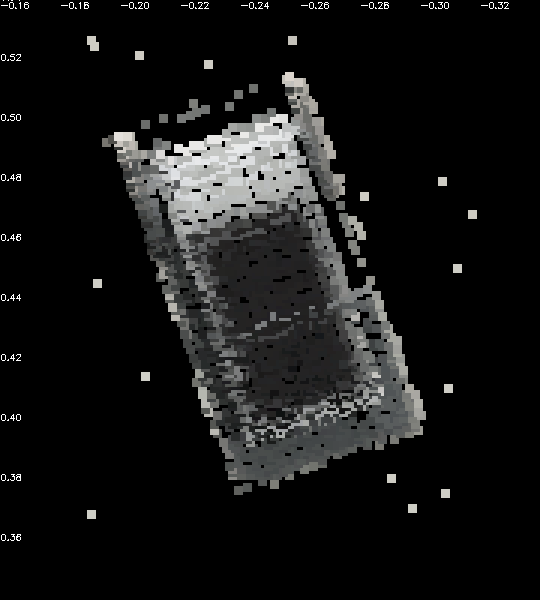

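View pics/trez.png

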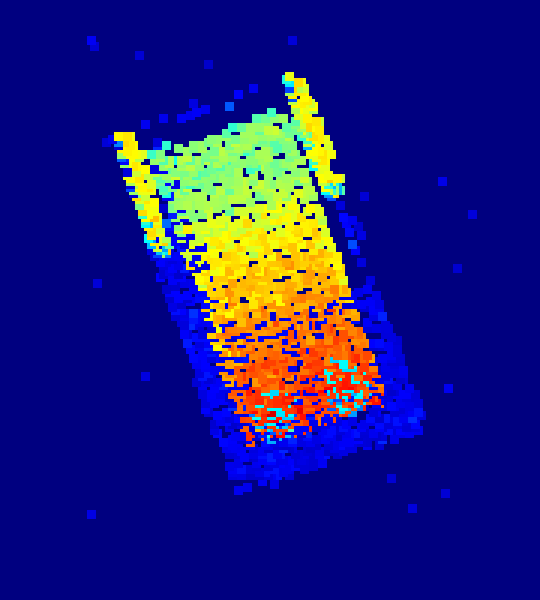

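The treadle pad is at about (0.423, -0.256) with treadle yaw 18°; jar_14 is at (0.42, -0.378). The yellow crate front sits at x≈0.55 and is tall. I'll write a helper that works out rows for target poses.

```bash
cat > pl.py <<'E'
from h import *
import json,os
PX,PY,PYAW=.4535,-.0505,-.2434
Mp=R.from_euler("z",PYAW).as_matrix()
def p2w(p): return Mp@np.array(p)+[PX,PY,0]
def w2p(p): return (np.array(p)-[PX,PY,0])@Mp
def getc():
    if os.path.exists("cmd.json"): c=json.load(open("cmd.json")); return np.array(c["p"]),R.from_quat(c["q"])
    return np.array([.239,.551,.231]),R.from_euler("xyz",[-90,0,-23.42],degrees=True)
def setc(p,r): json.dump(dict(p=list(map(float,p)),q=list(map(float,r.as_quat()))),open("cmd.json","w"))
def after(row):
    "commit the last row sent"
    p,r=getc(); p=p+np.array(row[0])*.12; r=R.from_rotvec(np.array(row[1])*np.pi/2)*r; setc(p,r)
    from cell import get_state
    s=get_state(); m=R.from_euler("xyz",s["eef_rot"],degrees=True)
    print("t",round(float(s["time"]),2),"cmd",np.round(p,4),"meas",np.round(s["ee_pos"],4),"rot err deg",round(np.degrees((m*r.inv()).magnitude()),2),
      "press frame",np.round(w2p(s["ee_pos"])*1000,1),"F",np.round(s["force"],1),"q",np.round(s["q"],1),"w",round(float(s["width"]),2))
def orient(f,zhint):
    f=np.array(f,float);f/=np.linalg.norm(f); z=np.array(zhint,float); z-=f*(z@f); z/=np.linalg.norm(z); x=np.cross(f,z)
    return R.from_matrix(np.stack([x,f,z],1))
def orient_p(f,zhint): return orient(Mp@np.array(f),Mp@np.array(zhint))
def rel(p,r):
    c,cr=getc(); print(np.round((np.array(p)-c)/.12,3).tolist(), np.round((r*cr.inv()).as_rotvec()/(np.pi/2),3).tolist())
def low(r):
    m=r.as_matrix(); return .011*abs(m[2,0])+.0145*abs(m[2,2])
RS=orient_p([.3,.55,-.78],[1,0,0]); RL=orient_p([.3,-.55,-.78],[1,0,0]); 
def down(a): return orient([0,0,-1],[np.cos(a),np.sin(a),0])
E
python3 - <<'E'
from pl import *
print(low(RS),RS.as_euler("xyz",degrees=True))
rel([.30,.44,.35],down(np.radians(50)))
rel([.34,.20,.38],down(np.radians(10)))
print("hinge short",p2w([0,-.075,.114]),"long",p2w([0,.075,.119]))
E
```

```text
0.009892463550392281 [ -72.55049964   35.18874313 -103.94579273]
[0.508, -0.925, 0.992] [-0.0, 0.0, -0.184]
[0.842, -2.925, 1.242] [-0.0, 0.0, -0.629]
hinge short [ 0.43542472 -0.12328931  0.114     ] long [0.47157528 0.02228931 0.119     ]
```

play_rows --plan '[[[0.1, -0.1, 0.5], [0, 0, 0], -1], [[0.3, -0.5, 1], [0, 0, -0.1], -1], [[0.5, -0.95, 1], [0, 0, -0.2], -1], [[0.5, -0.95, 1], [0, 0, -0.2], -1]]'

```text
time: 2.0
ee_pos: [0.2999, 0.4344, 0.3543]
eef_rot: [-89.7, -0.0, -41.7]
force: [0.2, 0.7, -0.1]
width: 0.148
```

```bash
python3 - <<'E'
from pl import *
after([[0.5,-0.95,1],[0,0,-0.2],-1])
rel([.34,.34,.38],down(np.radians(30)))
rel([.34,.20,.38],down(np.radians(10)))
E
```

```text
t 2.0 cmd [0.299 0.437 0.351] meas [0.2999 0.4344 0.3543] rot err deg 0.38 press frame [-265.9  433.6  354.3] F [ 0.2  0.7 -0.1] q [ 51.7  -2.6  65.8  -0.  116.5   3.4] w 0.15
[0.342, -0.808, 0.242] [-0.0, 0.0, -0.206]
[0.342, -1.975, 0.242] [-0.0, 0.0, -0.429]
```

play_rows --plan '[[[0.15, -0.5, 0.1], [0, 0, -0.1], -1], [[0.3, -1, 0.2], [0, 0, -0.2], -1], [[0.3, -1, 0.2], [0, 0, -0.2], -1]]'

```text
time: 2.38
ee_pos: [0.3354, 0.3142, 0.3769]
eef_rot: [-89.8, 0.0, -59.7]
force: [0.4, 0.1, 0.2]
width: 0.002
```

play_rows --plan '[[[0, -0.5, 0], [0, 0, -0.12], -1], [[0, -1, 0], [0, 0, -0.24], -1], [[0, -1, 0], [0, 0, -0.24], -1]]'

```text
time: 2.75
ee_pos: [0.3346, 0.1948, 0.3755]
eef_rot: [-89.9, 0.0, -81.3]
force: [-0.7, 0.7, 0.5]
width: 0.004
```

play_rows --plan '[[[0, -0.5, 0], [0, 0, -0.12], -1], [[0, -1, 0], [0, 0, -0.24], -1], [[0, -1, 0], [0, 0, -0.24], -1]]'

```text
time: 3.12
ee_pos: [0.3351, 0.0746, 0.3749]
eef_rot: [-90.0, -0.0, -102.9]
force: [0.9, 0.7, 0.2]
width: 0.001
```

play_rows --plan '[[[0, -0.5, 0], [0, 0, -0.12], -1], [[0, -1, 0], [0, 0, -0.24], -1], [[0, -1, 0], [0, 0, -0.24], -1]]'

```text
time: 3.5
ee_pos: [0.3352, -0.0454, 0.3742]
eef_rot: [-90.1, -0.0, -124.5]
force: [0.1, 0.5, 0.0]
width: -0.002
```

```bash
python3 - <<'E'
from pl import *
p,r=getc(); 
p=p+.12*np.array([.3,-4,.2]); r=R.from_rotvec([0,0,-(.2+.72)*np.pi/2])*r; setc(p,r)
after([[0,0,0],[0,0,0]])
pre=p2w([-.005,-.13,.175]); print(pre)
rel([.40,-.20,.30],RS)
rel(pre,RS)
E
```

```text
t 3.5 cmd [ 0.335 -0.043  0.375] meas [ 0.3352 -0.0454  0.3742] rot err deg 0.29 press frame [-116.   -23.6  374.2] F [0.1 0.5 0. ] q [-13.5 -28.9  85.    0.  124.1  21. ] w -0.0
[ 0.41731689 -0.17546312  0.175     ]
[0.542, -1.308, -0.625] [0.278, -0.33, 0.157]
[0.686, -1.104, -1.667] [0.278, -0.33, 0.157]
```

play_rows --plan '[[[0, -0.5, 0], [0, 0, 0], -1], [[0.1, -1, 0], [0.05, -0.06, 0.02], -1], [[0.3, -1, -0.2], [0.1, -0.12, 0.06], -1], [[0.5, -1, -0.4], [0.2, -0.22, 0.11], -1], [[0.54, -1, -0.6], [0.28, -0.33, 0.16], -1], [[0.54, -1, -0.6], [0.28, -0.33, 0.16], -1], [[0.54, -1, -0.6], [0.28, -0.33, 0.16], -1]]'

```text
time: 4.38
ee_pos: [0.4001, -0.1621, 0.3015]
eef_rot: [-72.8, 35.4, -103.6]
force: [-0.3, 0.5, 0.4]
width: 0.002
```

```bash
cat > snap.py <<'E'
import sys
from pl import *
from cell import viewer
t=sys.argv[1]; x0,y0,w,h=[int(a) for a in sys.argv[2:6]] if len(sys.argv)>2 else (130,70,260,195)
ims=[]
for c in ["side","top"]:
    d=viewer.read_camera(c); np.savez(f"{c}_{t}.npz",**d)
    im=cv2.cvtColor(d["pixels"],cv2.COLOR_RGB2BGR)[y0:y0+h,x0:x0+w]; ims.append(cv2.resize(im,(400,300) if False else (400,int(400*h/w)),interpolation=cv2.INTER_CUBIC))
cv2.imwrite(f"pics/{t}.png",np.hstack(ims))
E
python3 - <<'E'
from pl import *
after([[0.54, -1, -0.6], [0.28, -0.33, 0.16]])
for yz in ([-.13,.175],[-.105,.155]): rel(p2w([-.005,*yz]),RS)
E
python3 snap.py s1 130 50 260 260
```

```text
t 4.38 cmd [ 0.3998 -0.163   0.303 ] meas [ 0.4001 -0.1621  0.3015] rot err deg 0.3 press frame [ -25.  -121.1  301.5] F [-0.3  0.5  0.4] q [-56.1 -24.   97.2  41.  112.  -22.7] w 0.0
[0.146, -0.104, -1.067] [-0.001, 0.0, -0.003]
[0.196, 0.098, -1.233] [-0.001, 0.0, -0.003]
```

View pics/s1.png

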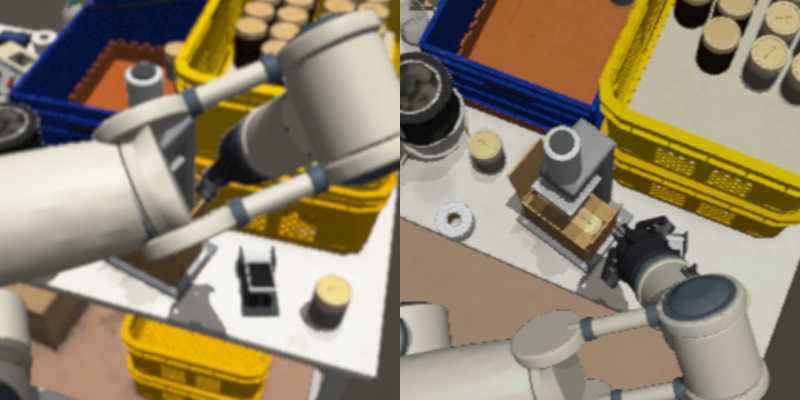

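The gripper leans in from the right front, just right of the short flap, which is still upright. I'll check how close the arm is to the wall before descending.

```bash
python3 - <<'E'
from pl import *
for c in ["side","top"]:
    P=cloud(load(f"{c}_s1.npz")).reshape(-1,3); k=(P[:,0]<.5)&(P[:,0]>.05)&(P[:,2]>.1)&(P[:,1]>-.47)&(P[:,1]<-.2)
    q=P[k]; print(c,np.percentile(q[:,1],[0,.5,2]),q[q[:,1].argsort()[:5]].round(3).tolist(), "min z",np.percentile(q[:,2],[0,1]))
E
```

```text
side [-0.39157172 -0.38198431 -0.37255657] [[0.238, -0.392, 0.556], [0.239, -0.391, 0.559], [0.235, -0.39, 0.56], [0.23, -0.389, 0.56], [0.23, -0.389, 0.562]] min z [0.36881544 0.40468196]
top [-0.46999535 -0.46977127 -0.46909883] [[0.312, -0.47, 0.803], [0.287, -0.47, 0.785], [0.326, -0.47, 0.785], [0.334, -0.47, 0.783], [0.306, -0.47, 0.799]] min z [0.34629625 0.38564479]
```

```bash
cat >> pl.py <<'E'
def wp(s,hz,r,phi,Rt,x=-.005,extra=0):
    # s=-1 short, +1 long
    d=np.array([0,-s*np.cos(phi),np.sin(phi)]); n=np.array([0,s*np.sin(phi),np.cos(phi)])
    nw=Mp@n; m=Rt.as_matrix(); off=.011*abs(m[:,0]@nw)+.0145*abs(m[:,2]@nw)
    return p2w(np.array([x,s*.075,hz])+r*d+(.002+off+extra)*n)
E
python3 - <<'E'
from pl import *
c,cr=getc(); print("pre"); rel(p2w([-.005,-.115,.20]),cr); rel(p2w([-.005,-.115,.165]),cr)
for a in [1.75,1.5,1.25,1.0,.75,.5,.3,.15,.05,0]:
    t=wp(-1,.114,.042,a,cr); print(a,np.round(w2p(t)*1000),end=" "); rel(t,cr)
E
```

```text
pre
[0.176, 0.017, -0.858] [0.0, 0.0, 0.0]
[0.176, 0.017, -1.15] [0.0, 0.0, 0.0]
1.75 [ -5. -96. 153.] [0.214, 0.171, -1.251] [0.0, 0.0, 0.0]
1.5 [ -5. -85. 157.] [0.236, 0.259, -1.218] [0.0, 0.0, 0.0]
1.25 [ -5. -73. 158.] [0.26, 0.356, -1.211] [0.0, 0.0, 0.0]
1.0 [ -5. -61. 155.] [0.285, 0.456, -1.235] [0.0, 0.0, 0.0]
0.75 [ -5. -50. 148.] [0.308, 0.547, -1.289] [0.0, 0.0, 0.0]
0.5 [ -5. -42. 141.] [0.323, 0.61, -1.352] [0.0, 0.0, 0.0]
0.3 [ -5. -38. 136.] [0.331, 0.643, -1.396] [0.0, 0.0, 0.0]
0.15 [ -5. -35. 131.] [0.337, 0.664, -1.434] [0.0, 0.0, 0.0]
0.05 [ -5. -34. 128.] [0.34, 0.676, -1.461] [0.0, 0.0, 0.0]
0 [ -5. -33. 126.] [0.341, 0.681, -1.476] [0.0, 0.0, 0.0]
```

play_rows --plan '[[[0.09, 0.01, -0.5], [0, 0, 0], -1], [[0.18, 0.02, -1], [0, 0, 0], -1], [[0.18, 0.02, -1], [0, 0, 0], -1]]'

```text
time: 4.85
ee_pos: [0.4203, -0.1579, 0.1795]
eef_rot: [-73.1, 35.5, -103.7]
force: [-0.2, 0.0, 1.1]
width: 0.0
```

play_rows --plan '[[[0.02, 0.06, -0.22], [0, 0, 0], -1], [[0.038, 0.154, -0.25], [0, 0, 0], -1], [[0.06, 0.242, -0.22], [0, 0, 0], -1], [[0.084, 0.34, -0.21], [0, 0, 0], -1], [[0.109, 0.44, -0.235], [0, 0, 0], -1], [[0.132, 0.53, -0.29], [0, 0, 0], -1], [[0.147, 0.593, -0.35], [0, 0, 0], -1], [[0.155, 0.626, -0.396], [0, 0, 0], -1], [[0.155, 0.626, -0.396], [0, 0, 0], -1]]'

```text
time: 5.98
ee_pos: [0.4392, -0.0854, 0.1349]
eef_rot: [-72.7, 35.3, -103.7]
force: [-0.4, 0.4, -1.3]
width: -0.003
```

```bash
python3 - <<'E'
from pl import *
p,r=getc(); setc(p+.12*np.array([.18,.02,-1]),r)
after([[0.155, 0.626, -0.396],[0,0,0]])
E
python3 snap.py s2 130 50 260 260
```

```text
t 5.97 cmd [ 0.44   -0.0855  0.1355] meas [ 0.4392 -0.0854  0.1349] rot err deg 0.1 press frame [ -5.5 -37.3 134.9] F [-0.4  0.4 -1.3] q [-44.6 -28.6 117.3  38.8  92.6 -24. ] w -0.0
```

View pics/s2.png

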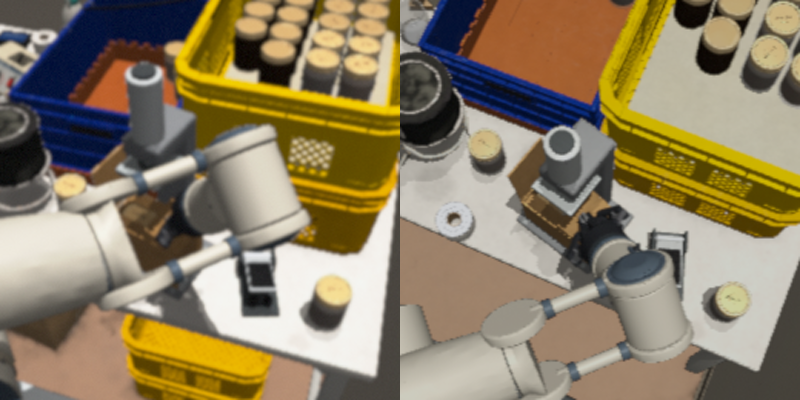

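The flap seems to have followed: the gripper tip is now over the carton's right half. I'll continue down to flat.

play_rows --plan '[[[0.006, 0.021, -0.038], [0, 0, 0], -1], [[0.009, 0.033, -0.065], [0, 0, 0], -1], [[0.01, 0.038, -0.085], [0, 0, 0], -1], [[0.01, 0.038, -0.085], [0, 0, 0], -1]]'

```text
time: 6.58
ee_pos: [0.4406, -0.0812, 0.1253]
eef_rot: [-72.6, 35.3, -103.7]
force: [-0.3, -0.3, -0.2]
width: 0.002
```

play_rows --plan '[[[0, 0, -0.015], [0, 0, 0], -1], [[0, 0, -0.015], [0, 0, 0], -1]]'

```text
time: 6.82
ee_pos: [0.4407, -0.0812, 0.1237]
eef_rot: [-72.6, 35.3, -103.7]
force: [0.6, -0.4, 0.3]
width: 0.002
```

```bash
python3 - <<'E'
from pl import *
p,r=getc(); setc(p+.12*np.array([.01,.038,-.085]),r)
after([[0,0,-.015],[0,0,0]])
E
python3 snap.py s3 190 110 100 100
```

```text
t 6.83 cmd [ 0.4412 -0.0809  0.1235] meas [ 0.4407 -0.0812  0.1237] rot err deg 0.02 press frame [ -5.  -32.9 123.7] F [ 0.6 -0.4  0.3] q [-44.  -28.6 118.5  38.8  91.3 -24.2] w 0.0
```

View pics/s3.png

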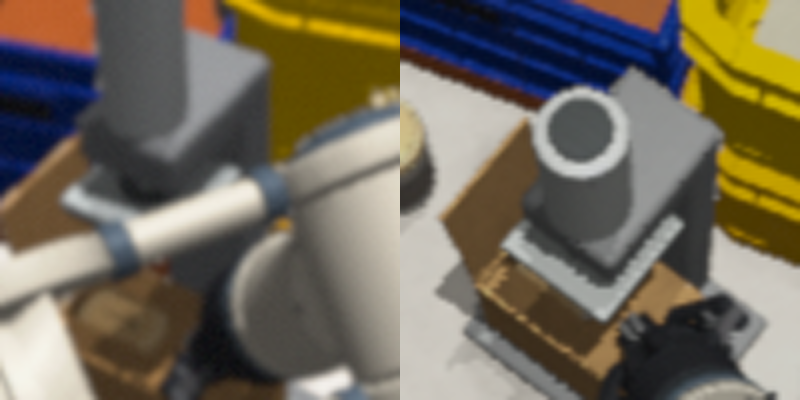

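There's no rise in force, so the flap isn't hard down yet. I'll descend in small steps and watch the force.

play_rows --plan '[[[0, 0, -0.025], [0, 0, 0], -1], [[0, 0, -0.025], [0, 0, 0], -1]]'

```text
time: 7.18
ee_pos: [0.4409, -0.0813, 0.1215]
eef_rot: [-72.5, 35.3, -103.6]
force: [-1.1, 0.9, 3.6]
width: 0.0
```

play_rows --plan '[[[0, 0, -0.02], [0, 0, 0], -1], [[0, 0, -0.02], [0, 0, 0], -1]]'

```text
time: 7.42
ee_pos: [0.4412, -0.0813, 0.1209]
eef_rot: [-72.4, 35.3, -103.5]
force: [-6.0, -0.5, 12.1]
width: -0.002
```

The flap is hard down: 12 N upward, and z has stalled at 0.121. I'll retract outward and upward.

```bash
python3 - <<'E'
from pl import *
p,r=getc(); setc(p+.12*np.array([0,0,-.025]),r)
after([[0,0,-.02],[0,0,0]])
rel(p2w([-.025,-.085,.17]),r);rel(p2w([-.04,-.12,.235]),r)
E
```

```text
t 7.42 cmd [ 0.4412 -0.0809  0.1181] meas [ 0.4412 -0.0813  0.1209] rot err deg 0.19 press frame [ -4.5 -32.8 120.9] F [-6.  -0.5 12.1] q [-44.  -28.5 118.7  38.9  90.9 -24.6] w -0.0
[-0.27, -0.384, 0.433] [0.0, 0.0, 0.0]
[-0.462, -0.637, 0.974] [0.0, 0.0, 0.0]
```

play_rows --plan '[[[-0.04, -0.06, 0.1], [0, 0, 0], -1], [[-0.27, -0.38, 0.43], [0, 0, 0], -1], [[-0.46, -0.64, 0.97], [0, 0, 0], -1], [[-0.46, -0.64, 0.97], [0, 0, 0], -1]]'

```text
time: 7.92
ee_pos: [0.3853, -0.1606, 0.2384]
eef_rot: [-72.3, 35.0, -103.7]
force: [-0.4, 0.1, -0.1]
width: 0.001
```

```bash
python3 - <<'E'
from pl import *
after([[-.46,-.64,.97],[0,0,0]])
rel([.34,-.15,.36],down(np.radians(-30)))
print(RL.as_euler("xyz",degrees=True), low(RL))
E
python3 snap.py s4 180 100 130 130
```

```text
t 7.92 cmd [ 0.386  -0.1577  0.2345] meas [ 0.3853 -0.1606  0.2384] rot err deg 0.37 press frame [ -39.6 -123.3  238.4] F [-0.4  0.1 -0.1] q [-57.7 -27.1 105.8  39.5 108.2 -27.9] w 0.0
[-0.383, 0.064, 1.046] [-0.292, 0.319, -0.115]
[ -72.55049964  -35.18874313 -103.94579273] 0.009892463550392276
```

View pics/s4.png

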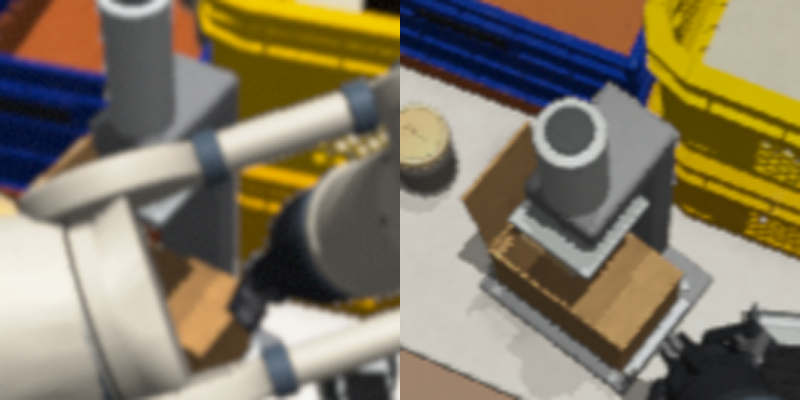

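The top view shows the short flap lying flat over the right half of the carton at (610,300), with the long flap still open. I'll confirm the angle from depth.

```bash
python3 - <<'E'
from pl import *
P=cloud(load("top_s4.npz")).reshape(-1,3); q=w2p(P)
k=(abs(q[:,0])<.035)&(q[:,1]>-.07)&(q[:,1]<-.03)&(q[:,2]<.16)&(q[:,2]>.08)
q=q[k]; print(len(q),np.polyfit(q[:,1],q[:,2],1),np.percentile(q[:,2],[5,50,95]))
E
```

```text
366 [0.01046666 0.11610009] [0.11211563 0.11540536 0.11933687]
```

play_rows --plan '[[[-0.1, 0, 0.3], [-0.05, 0.05, 0], -1], [[-0.3, 0, 0.7], [-0.15, 0.16, -0.05], -1], [[-0.38, 0, 1], [-0.22, 0.24, -0.1], -1], [[-0.4, 0, 1], [-0.29, 0.32, -0.12], -1], [[-0.4, 0.3, 1], [-0.29, 0.32, -0.12], -1], [[-0.4, 0.8, 1], [-0.29, 0.32, -0.12], -1], [[-0.4, 1, 1], [-0.29, 0.32, -0.12], -1], [[-0.4, 1, 1], [-0.29, 0.32, -0.12], -1]]'

```text
time: 9.02
ee_pos: [0.3375, -0.0365, 0.3532]
eef_rot: [-90.1, -0.0, -120.2]
force: [-0.7, -0.4, 0.7]
width: 0.004
```

```bash
python3 - <<'E'
from pl import *
after([[-.4,1,1],[-.29,.32,-.12]])
rel([.338,.2,.38],down(np.radians(-5)))
rel([.338,.07,.38],down(np.radians(0)))
E
```

```text
t 9.03 cmd [ 0.338  -0.0377  0.3545] meas [ 0.3375 -0.0365  0.3532] rot err deg 0.32 press frame [-116.   -14.3  353.2] F [-0.7 -0.4  0.7] q [-11.9 -30.   88.    0.  122.1  18.3] w 0.0
[0.0, 1.981, 0.213] [-0.0, 0.0, 0.283]
[0.0, 0.898, 0.213] [-0.0, 0.0, 0.339]
```

The short flap is flat (slope 0.01 rad, z = 115.4 mm). Now round the front to the left side.

play_rows --plan '[[[0, 0.5, 0.1], [0, 0, 0.15], -1], [[0, 1, 0.2], [0, 0, 0.3], -1], [[0, 1, 0.2], [0, 0, 0.3], -1]]'

```text
time: 9.4
ee_pos: [0.3374, 0.085, 0.3781]
eef_rot: [-90.0, 0.0, -92.8]
force: [-1.0, -1.4, -0.0]
width: 0.002
```

```bash
python3 - <<'E'
from pl import *
after([[0,1,.2],[0,0,.3]])
rel(p2w([-.03,.135,.33]),RL)
E
```

```text
t 9.4 cmd [0.338  0.0823 0.3785] meas [0.3374 0.085  0.3781] rot err deg 0.72 press frame [-145.3  103.5  378.1] F [-1.  -1.4 -0. ] q [ 8.500e+00 -2.740e+01  8.350e+01  1.000e-01  1.239e+02  1.130e+01] w 0.0
[0.991, 0.046, -0.404] [-0.412, -0.127, -0.052]
```

play_rows --plan '[[[0.1, 0.2, 0], [-0.1, -0.03, -0.01], -1], [[0.3, 0.25, 0], [-0.2, -0.06, -0.02], -1], [[0.6, 0.15, -0.1], [-0.31, -0.1, -0.04], -1], [[0.9, 0.05, -0.3], [-0.41, -0.13, -0.05], -1], [[1, 0.05, -0.4], [-0.41, -0.13, -0.05], -1], [[1, 0.05, -0.4], [-0.41, -0.13, -0.05], -1]]'

```text
time: 10.15
ee_pos: [0.4574, 0.0873, 0.3294]
eef_rot: [-72.6, -35.0, -103.7]
force: [-0.5, -0.6, 0.9]
width: -0.004
```

```bash
python3 - <<'E'
from pl import *
after([[1,.05,-.4],[-.41,-.13,-.05]])
c,cr=getc(); rel(p2w([-.005,.125,.25]),cr); rel(p2w([-.005,.125,.19]),cr)
for a in [1.8,1.5,1.25,1.0,.75,.5,.3,.15,.05,0]:
    t=wp(1,.119,.046,a,cr); print(a,np.round(w2p(t)*1000),end=" "); rel(t,cr)
E
python3 snap.py s5 130 50 200 200
```

```text
t 10.15 cmd [0.458  0.0883 0.3305] meas [0.4574 0.0873 0.3294] rot err deg 0.25 press frame [-29.4 134.6 329.4] F [-0.5 -0.6  0.9] q [ 32.1 -10.2  83.1 -40.7 113.9  25.4] w -0.0
[0.173, -0.135, -0.671] [0.0, 0.0, 0.0]
[0.173, -0.135, -1.171] [0.0, 0.0, 0.0]
1.8 [ -5.  99. 161.] [0.121, -0.346, -1.415] [0.0, 0.0, 0.0]
1.5 [ -5.  85. 166.] [0.093, -0.458, -1.372] [0.0, 0.0, 0.0]
1.25 [ -5.  72. 166.] [0.067, -0.564, -1.367] [0.0, 0.0, 0.0]
1.0 [ -5.  59. 163.] [0.04, -0.671, -1.393] [0.0, 0.0, 0.0]
0.75 [ -5.  47. 156.] [0.016, -0.768, -1.453] [0.0, 0.0, 0.0]
0.5 [ -5.  38. 148.] [-0.001, -0.837, -1.523] [0.0, 0.0, 0.0]
0.3 [ -5.  34. 142.] [-0.01, -0.872, -1.573] [0.0, 0.0, 0.0]
0.15 [ -5.  31. 137.] [-0.015, -0.895, -1.616] [0.0, 0.0, 0.0]
0.05 [ -5.  30. 133.] [-0.018, -0.907, -1.647] [0.0, 0.0, 0.0]
0 [ -5.  29. 131.] [-0.02, -0.912, -1.663] [0.0, 0.0, 0.0]
```

View pics/s5.png

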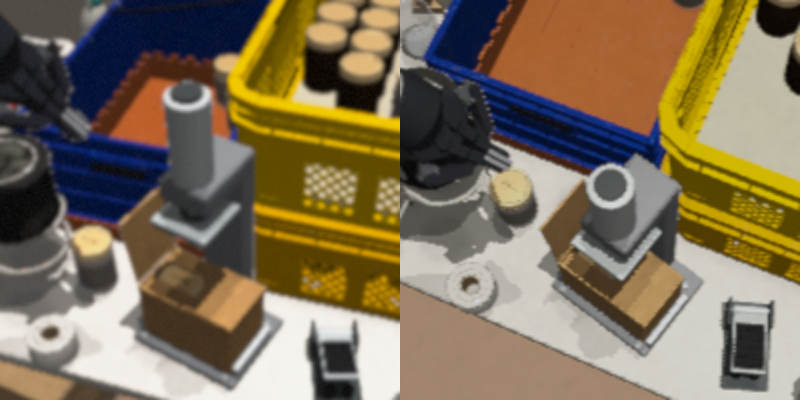

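The left gripper is clear above jar_13 and the heater, and both flaps are as expected. I'll fold the long flap now.

play_rows --plan '[[[0.08, -0.06, -0.5], [0, 0, 0], -1], [[0.17, -0.13, -1], [0, 0, 0], -1], [[0.17, -0.13, -1], [0, 0, 0], -1]]'

```text
time: 10.62
ee_pos: [0.476, 0.0706, 0.2078]
eef_rot: [-72.8, -35.2, -103.6]
force: [-0.3, 0.2, 0.5]
width: -0.004
```

play_rows --plan '[[[-0.01, -0.06, -0.35], [0, 0, 0], -1], [[-0.05, -0.216, -0.415], [0, 0, 0], -1], [[-0.077, -0.328, -0.375], [0, 0, 0], -1], [[-0.103, -0.434, -0.367], [0, 0, 0], -1], [[-0.13, -0.541, -0.393], [0, 0, 0], -1], [[-0.154, -0.638, -0.453], [0, 0, 0], -1], [[-0.171, -0.707, -0.523], [0, 0, 0], -1], [[-0.18, -0.742, -0.573], [0, 0, 0], -1], [[-0.185, -0.765, -0.616], [0, 0, 0], -1], [[-0.185, -0.765, -0.616], [0, 0, 0], -1]]'

```text
time: 11.88
ee_pos: [0.4554, -0.0197, 0.1361]
eef_rot: [-72.4, -35.0, -103.7]
force: [-0.6, 0.3, 0.3]
width: 0.002
```

```bash
python3 - <<'E'
from pl import *
p,r=getc(); setc(p+.12*np.array([.17,-.13,-1]),r)
after([[-.185,-.765,-.616],[0,0,0]])
E
python3 snap.py s6 150 90 150 150
```

```text
t 11.88 cmd [ 0.4562 -0.0191  0.1366] meas [ 0.4554 -0.0197  0.1361] rot err deg 0.08 press frame [ -5.6  30.4 136.1] F [-0.6  0.3  0.3] q [ 20.5 -18.3 109.5 -38.5  92.4  28.2] w 0.0
```

View pics/s6.png

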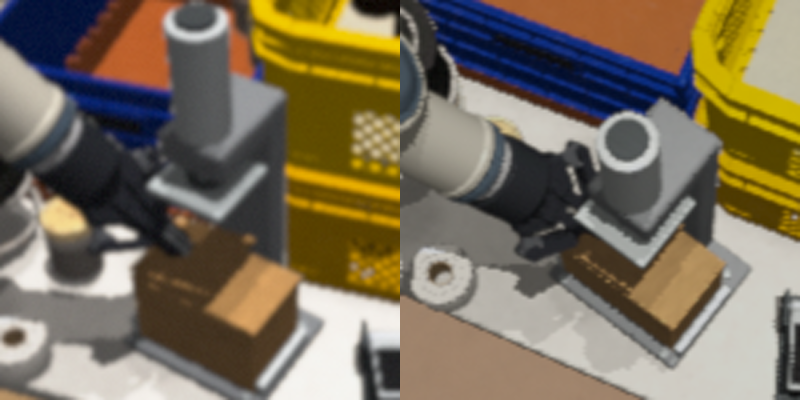

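The long flap lies nearly flat over the short one, with the finger tip on it at side-view (180,240). The knuckles clear the plate. I'll press on down in small steps.

play_rows --plan '[[[-0.002, -0.006, -0.03], [0, 0, 0], -1], [[-0.002, -0.006, -0.055], [0, 0, 0], -1], [[-0.002, -0.006, -0.055], [0, 0, 0], -1]]'

```text
time: 12.35
ee_pos: [0.4554, -0.0202, 0.1299]
eef_rot: [-72.4, -35.0, -103.7]
force: [-0.3, -0.4, -0.6]
width: -0.003
```

play_rows --plan '[[[0, 0, -0.03], [0, 0, 0], -1], [[0, 0, -0.03], [0, 0, 0], -1]]'

```text
time: 12.6
ee_pos: [0.4555, -0.0203, 0.1268]
eef_rot: [-72.3, -35.0, -103.8]
force: [-0.5, -0.1, 1.6]
width: -0.0
```

play_rows --plan '[[[0, 0, -0.015], [0, 0, 0], -1], [[0, 0, -0.03], [0, 0, 0], -1], [[0, 0, -0.03], [0, 0, 0], -1], [[0, 0, -0.03], [0, 0, 0], -1]]'

```text
time: 13.1
ee_pos: [0.4559, -0.0205, 0.1259]
eef_rot: [-72.1, -35.0, -104.0]
force: [-4.8, 1.6, 13.9]
width: -0.004
```

The long flap is hard down too (13.9 N at z = 0.126). I'll retract along the lean.

```bash
python3 - <<'E'
from pl import *
p,r=getc(); setc(p+.12*np.array([-.002,-.006,-.085]),r)
after([[0,0,-.03],[0,0,0]])
rel(p2w([-.03,.08,.19]),r);rel(p2w([-.045,.12,.24]),r)
E
```

```text
t 13.1 cmd [ 0.456  -0.0198  0.1228] meas [ 0.4559 -0.0205  0.1259] rot err deg 0.21 press frame [ -4.9  29.7 125.9] F [-4.8  1.6 13.9] q [ 20.5 -18.  110.4 -38.6  91.3  29.1] w -0.0
[-0.102, 0.452, 0.56] [0.0, 0.0, 0.0]
[-0.143, 0.805, 0.977] [0.0, 0.0, 0.0]
```

play_rows --plan '[[[-0.02, 0.06, 0.08], [0, 0, 0], -1], [[-0.1, 0.45, 0.53], [0, 0, 0], -1], [[-0.14, 0.8, 0.97], [0, 0, 0], -1], [[-0.14, 0.8, 0.97], [0, 0, 0], -1]]'

```text
time: 13.6
ee_pos: [0.4393, 0.0782, 0.2427]
eef_rot: [-72.1, -34.7, -103.7]
force: [0.2, -0.1, -0.2]
width: 0.001
```

```bash
python3 - <<'E'
from pl import *
after([[-.14,.8,.97],[0,0,0]])
rel([.338,.0823,.36],down(0))
E
python3 snap.py s7 150 90 150 150
python3 - <<'E'
from pl import *
for c in ["side","top"]:
    P=cloud(load(f"{c}_s7.npz")).reshape(-1,3); q=w2p(P)
    for nm,a,b in (("short",-.07,-.035),("long",-.02,.07)):
        k=(abs(q[:,0])<.038)&(q[:,1]>a)&(q[:,1]<b)&(q[:,2]<.16)&(q[:,2]>.08)
        z=q[k]; print(c,nm,len(z),np.polyfit(z[:,1],z[:,2],1),np.percentile(z[:,2],[5,50,95]))
E
```

```text
t 13.6 cmd [0.4392 0.0762 0.2392] meas [0.4393 0.0782 0.2427] rot err deg 0.34 press frame [-44.8 121.5 242.7] F [ 0.2 -0.1 -0.2] q [ 32.4 -14.5  95.5 -38.7 107.3  31.4] w 0.0
[-0.843, 0.051, 1.007] [0.406, 0.143, 0.087]
side short 279 [0.00637055 0.1170848 ] [0.11462842 0.11672266 0.11882184]
side long 666 [0.00367954 0.12160974] [0.11958949 0.12175912 0.12386411]
top short 351 [0.01069205 0.11628194] [0.11184897 0.11567429 0.12009611]
top long 270 [0.00128268 0.12078414] [0.11723182 0.12079821 0.12407721]
```

View pics/s7.png

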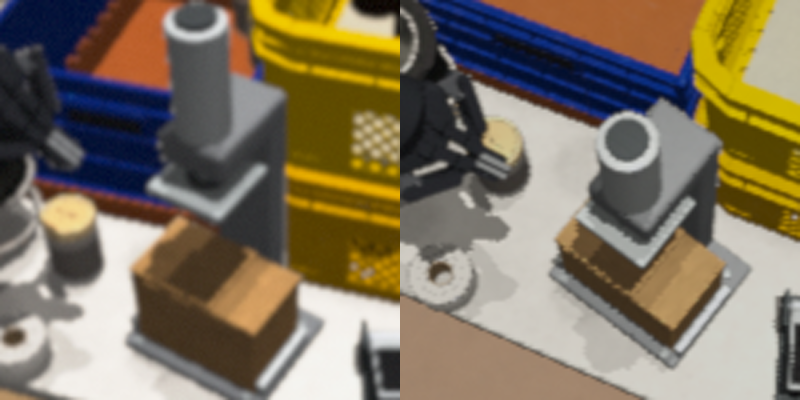

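Both flaps lie flat: the depth slopes are 0.001–0.01 rad and the carton shows closed. Now to the treadle, round the front.

play_rows --plan '[[[-0.1, 0.1, 0.4], [0, 0, 0], -1], [[-0.3, 0.1, 0.8], [0.1, 0.04, 0.02], -1], [[-0.6, 0.05, 1], [0.2, 0.07, 0.04], -1], [[-0.84, 0.05, 1], [0.31, 0.11, 0.07], -1], [[-0.84, 0.05, 1], [0.41, 0.14, 0.09], -1], [[-0.84, -0.3, 1], [0.41, 0.14, 0.09], -1], [[-0.84, -0.8, 1], [0.41, 0.14, 0.09], -1], [[-0.84, -1, 1], [0.41, 0.14, 0.09], -1], [[-0.84, -1, 1], [0.41, 0.14, 0.09], -1]]'

```text
time: 14.82
ee_pos: [0.3376, -0.0461, 0.3573]
eef_rot: [-89.9, 0.5, -90.2]
force: [0.4, 1.3, 0.7]
width: 0.001
```

```bash
python3 - <<'E'
from pl import *
after([[-.84,-1,1],[.41,.14,.09]])
rel([.34,-.2,.36],down(np.radians(-30)))
rel([.423,-.256,.36],down(np.radians(-30)))
E
```

```text
t 14.82 cmd [ 0.3384 -0.0438  0.3592] meas [ 0.3376 -0.0461  0.3573] rot err deg 0.38 press frame [-113.6  -23.6  357.3] F [0.4 1.3 0.7] q [-14.  -29.7  87.3   0.6 122.4 -13.5] w 0.0
[0.014, -1.301, 0.007] [-0.004, 0.004, -0.335]
[0.705, -1.768, 0.007] [-0.004, 0.004, -0.335]
```

play_rows --plan '[[[0, -0.5, 0], [0, 0, -0.12], -1], [[0.05, -1, 0], [0, 0, -0.24], -1], [[0.05, -1, 0], [0, 0, -0.34], -1], [[0.05, -1, 0], [0, 0, -0.34], -1]]'

```text
time: 15.32
ee_pos: [0.3439, -0.1641, 0.3582]
eef_rot: [-89.9, 0.5, -120.4]
force: [-0.4, -0.4, 0.4]
width: -0.001
```

```bash
python3 - <<'E'
from pl import *
after([[.05,-1,0],[0,0,-.34]])
c,r=getc(); rel([.423,-.256,.24],r);rel([.423,-.256,.09],r)
E
```

```text
t 15.32 cmd [ 0.3444 -0.1638  0.3592] meas [ 0.3439 -0.1641  0.3582] rot err deg 0.15 press frame [ -79.  -136.6  358.2] F [-0.4 -0.4  0.4] q [-31.  -24.   83.3   0.5 120.5  -0.3] w -0.0
[0.655, -0.768, -0.993] [0.0, 0.0, 0.0]
[0.655, -0.768, -2.243] [0.0, 0.0, 0.0]
```

play_rows --plan '[[[0.33, -0.4, -0.2], [0, 0, 0], -1], [[0.65, -0.77, -0.6], [0, 0, 0], -1], [[0.65, -0.77, -1], [0, 0, 0], -1], [[0.65, -0.77, -1], [0, 0, 0], -1]]'

```text
time: 15.82
ee_pos: [0.4204, -0.2543, 0.2325]
eef_rot: [-90.5, 0.5, -120.2]
force: [-0.9, 1.3, -0.5]
width: -0.001
```

play_rows --plan '[[[0, 0, -0.5], [0, 0, 0], -1], [[0, 0, -1], [0, 0, 0], -1], [[0, 0, -1], [0, 0, 0], -1], [[0, 0, -1], [0, 0, 0], -1]]'

```text
time: 16.32
ee_pos: [0.4237, -0.2572, 0.1247]
eef_rot: [-89.3, 0.4, -120.4]
force: [1.1, -1.6, 0.8]
width: 0.002
```

```bash
python3 - <<'E'
from pl import *
c,r=getc(); setc(c+.12*np.array([.65,-.77,-1]),r); after([[0,0,-1],[0,0,0]])
c,r=getc(); rel([.423,-.256,.061],r)
E
python3 snap.py s8 180 100 190 190
```

```text
t 16.32 cmd [ 0.4224 -0.2562  0.1192] meas [ 0.4237 -0.2572  0.1247] rot err deg 0.4 press frame [  20.9 -207.8  124.7] F [ 1.1 -1.6  0.8] q [-35.5 -11.3  97.3   0.5  93.4  -5.1] w 0.0
[0.005, 0.002, -0.485] [0.0, 0.0, 0.0]
```

View pics/s8.png

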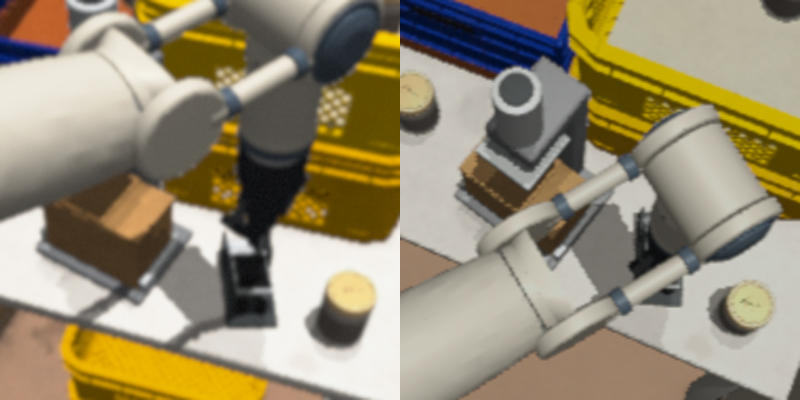

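The finger is above the treadle pad at side-view (265,245), with jar_14 clear to the right. Before pushing down I'll measure how close the forearm comes to the press.

```bash
python3 - <<'E'
from pl import *
for c in ["side","top"]:
    P=cloud(load(f"{c}_s8.npz")).reshape(-1,3); u=np.array([.4237,-.2572]);u/=np.linalg.norm(u)
    r=P[:,:2]@u; l=P[:,:2]@np.array([-u[1],u[0]])
    for a in np.arange(.15,.6,.05):
        k=(r>a)&(r<a+.05)&(P[:,2]>.13)&(l>-.15)&(l<.12)
        if k.sum()>5:
            print(c,round(a,2),"lat",np.round(np.percentile(l[k],[1,99]),3),"minz",np.round(np.percentile(P[k,2],[1,5]),3))
for p in ([-.04,-.04,.24],[-.025,-.035,.272],[.04,-.04,.24],[-.045,-.075,.1]): 
    w=p2w(p); print(w, w[:2]@u, w[:2]@np.array([-u[1],u[0]]))
E
```

```text
side 0.15 lat [-0.034  0.047] minz [0.45  0.462]
side 0.2 lat [-0.035  0.042] minz [0.44  0.453]
side 0.25 lat [-0.047  0.062] minz [0.429 0.44 ]
side 0.3 lat [-0.051  0.066] minz [0.418 0.427]
side 0.35 lat [-0.056  0.062] minz [0.436 0.449]
side 0.4 lat [-0.061  0.059] minz [0.208 0.218]
side 0.45 lat [-0.071  0.054] minz [0.162 0.229]
side 0.5 lat [-0.073  0.051] minz [0.149 0.181]
side 0.55 lat [-0.012  0.12 ] minz [0.141 0.145]
top 0.15 lat [-0.033  0.07 ] minz [0.478 0.491]
top 0.2 lat [-0.035  0.066] minz [0.469 0.482]
top 0.25 lat [-0.048  0.066] minz [0.456 0.471]
top 0.3 lat [-0.051  0.067] minz [0.425 0.452]
top 0.35 lat [-0.056  0.066] minz [0.438 0.459]
top 0.4 lat [-0.061  0.062] minz [0.213 0.219]
top 0.45 lat [-0.072  0.061] minz [0.236 0.318]
top 0.5 lat [-0.071  0.057] minz [0.477 0.485]
top 0.55 lat [0.064 0.12 ] minz [0.279 0.29 ]
[ 0.40503888 -0.07968082  0.24      ] 0.38758615589939294 0.14206512375632274
[ 0.42080176 -0.07844325  0.272     ] 0.40041854132119176 0.15130254138174185
[ 0.48268082 -0.09896112  0.24      ] 0.46396147412469807 0.16587291168345628
[ 0.39175113 -0.11244414  0.1       ] 0.3932286057284323 0.10716293528730587
```

Lateral clearance to the press plate is about 75 mm, so it's safe. I'll push the treadle down.

play_rows --plan '[[[0, 0, -0.25], [0, 0, 0], -1], [[0, 0, -0.42], [0, 0, 0], -1], [[0, 0, -0.47], [0, 0, 0], -1], [[0, 0, -0.52], [0, 0, 0], -1], [[0, 0, -0.57], [0, 0, 0], -1], [[0, 0, -0.61], [0, 0, 0], -1], [[0, 0, -0.65], [0, 0, 0], -1], [[0, 0, -0.65], [0, 0, 0], -1]]'

```text
time: 17.42
ee_pos: [0.4222, -0.258, 0.0436]
eef_rot: [-89.6, 0.3, -120.5]
force: [-4.9, -0.9, 6.2]
width: 0.0
```

play_rows --plan '[[[0, 0, -0.015], [0, 0, 0], -1], [[0, 0, -0.03], [0, 0, 0], -1], [[0, 0, -0.03], [0, 0, 0], -1]]'

```text
time: 17.8
ee_pos: [0.4222, -0.2581, 0.0405]
eef_rot: [-89.6, 0.3, -120.5]
force: [-4.7, -0.8, 8.2]
width: -0.0
```

play_rows --plan '[[[0, 0, -0.015], [0, 0, 0], -1], [[0, 0, -0.03], [0, 0, 0], -1], [[0, 0, -0.03], [0, 0, 0], -1]]'

```text
time: 18.18
ee_pos: [0.4224, -0.2582, 0.0401]
eef_rot: [-89.5, 0.3, -120.5]
force: [-12.6, 4.7, 24.3]
width: -0.0
```

It's at the stop: force is up to 24 N and z has stalled at 0.040. I'll hold it and look.

play_rows --plan '[[[0, 0, 0], [0, 0, 0], -1], [[0, 0, 0], [0, 0, 0], -1], [[0, 0, 0], [0, 0, 0], -1]]'

```text
time: 18.55
ee_pos: [0.4224, -0.2583, 0.0401]
eef_rot: [-89.5, 0.3, -120.5]
force: [-11.8, 3.3, 23.5]
width: 0.003
```

```bash
python3 snap.py s9 180 100 190 190; python3 - <<'E'
from pl import *
c,r=getc(); setc(c+.12*np.array([0,0,-.68]),r); after([[0,0,-.03],[0,0,0]])
P=cloud(load("top_s9.npz")).reshape(-1,3); q=w2p(P); k=(q[:,0]<-.02)&(q[:,0]>-.038)&(abs(q[:,1])<.03)&(q[:,2]<.27)&(q[:,2]>.1); print(k.sum(),np.percentile(q[k,2],[10,50,90]))
E
```

```text
t 18.65 cmd [ 0.4224 -0.2562  0.034 ] meas [ 0.4224 -0.2582  0.0401] rot err deg 0.26 press frame [  19.9 -209.1   40.1] F [-13.5   4.1  23.7] q [-35.6  -8.8 103.8   0.3  84.6  -5.2] w -0.0
147 [0.13070872 0.1339686  0.13737457]
```

View pics/s9.png

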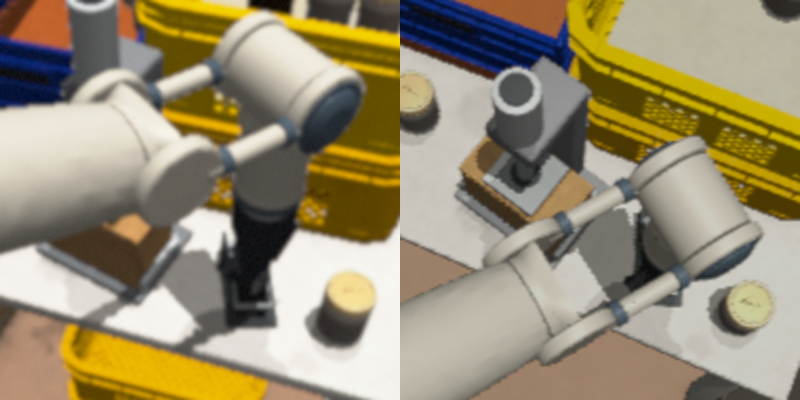

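The press plate is down on the flaps: in the top view it lies on the carton at about (525,190), with its top measured at z = 0.134. I'll release it slowly and then retreat.

play_rows --plan '[[[0, 0, 0.06], [0, 0, 0], -1], [[0, 0, 0.12], [0, 0, 0], -1], [[0, 0, 0.18], [0, 0, 0], -1], [[0, 0, 0.24], [0, 0, 0], -1], [[0, 0, 0.3], [0, 0, 0], -1], [[0, 0, 0.6], [0, 0, 0], -1], [[0, 0, 1], [0, 0, 0], -1], [[0, 0, 1], [0, 0, 0], -1]]'

```text
time: 19.65
ee_pos: [0.423, -0.2577, 0.1586]
eef_rot: [-89.4, 0.4, -120.5]
force: [0.0, 0.4, -0.6]
width: -0.004
```

play_rows --plan '[[[0, 0, 0.4], [0, 0, 0], -1], [[0, 0, 0.9], [0, 0, 0], -1], [[-0.5, 0, 1], [0, 0, 0], -1], [[-0.6, 0, 1], [0, 0, 0], -1], [[-0.6, 0, 1], [0, 0, 0], -1]]'

```text
time: 20.27
ee_pos: [0.3493, -0.2567, 0.2731]
eef_rot: [-89.8, 0.4, -120.5]
force: [0.4, -0.1, -0.4]
width: 0.001
```

```bash
python3 snap.py s10 130 80 250 190; python3 - <<'E'
from pl import *
c,r=getc(); setc(c+.12*np.array([0,0,1]),r); after([[-.6,0,1],[0,0,0]])
from cell import finder
for c in ["side","top"]:
    d=load(f"{c}_s10.npz"); P=cloud(d).reshape(-1,3); q=w2p(P)
    for nm,a,b in (("short",-.07,-.035),("long",-.02,.07)):
        k=(abs(q[:,0])<.038)&(q[:,1]>a)&(q[:,1]<b)&(q[:,2]<.16)&(q[:,2]>.08)
        z=q[k]; 
        if len(z)>20: print(c,nm,len(z),np.polyfit(z[:,1],z[:,2],1),np.percentile(z[:,2],[5,50,95]))
    k=(q[:,0]<-.02)&(q[:,0]>-.04)&(abs(q[:,1])<.04)&(q[:,2]<.27)&(q[:,2]>.1); print(c,"plate top",k.sum(),np.percentile(q[k,2],[10,50,90]) if k.sum() else "")
    for nm,(x,y) in dict(jar14=(.42,-.378),jar13=(.506,.147),roll=(.364,.148)).items():
        k=(np.hypot(P[:,0]-x,P[:,1]-y)<.06)&(P[:,2]>.03)&(P[:,2]<.11); t=P[k]
        if len(t)>20: t=t[t[:,2]>np.percentile(t[:,2],98)-.012]; print(c,nm,np.round((t.min(0)+t.max(0))/2,3))
E
```

```text
t 20.38 cmd [ 0.3504 -0.2562  0.274 ] meas [ 0.3501 -0.2564  0.2726] rot err deg 0.14 press frame [ -50.7 -224.8  272.6] F [0.4 0.1 0.5] q [-41.1 -19.6  89.1   0.5 110.5 -10.5] w 0.0
side short 282 [0.00061605 0.1166722 ] [0.11428754 0.11666411 0.11874732]
side long 672 [-0.00361076  0.12177449] [0.11958323 0.12161457 0.12383626]
side plate top 352 [0.11830175 0.12432793 0.25119835]
side jar14 [ 0.422 -0.377  0.087]
side jar13 [0.495 0.129 0.062]
side roll [0.363 0.148 0.038]
top short 202 [-0.00797172  0.11509546] [0.11171891 0.11561151 0.11917435]
top long 273 [-0.00514158  0.1208899 ] [0.11718314 0.12064233 0.12515073]
top plate top 461 [0.11778049 0.24654356 0.25133749]
top jar14 [ 0.418 -0.38   0.089]
top jar13 [0.505 0.161 0.097]
top roll [0.362 0.148 0.04 ]
```

View pics/s10.png

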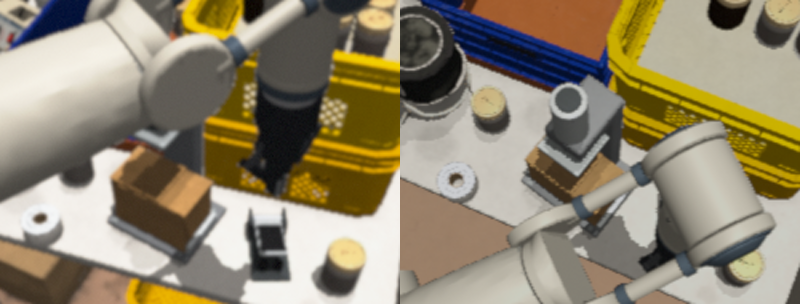

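Everything checks out: both flaps are flat, the plate is back up (top at ~0.25 m) and the robot is clear. jar_13 shows in the top view at pixel (186,148), against (188,148) at the start. Its depth figures this time were spoiled by occlusion. I'll hand in.

```bash
python3 - <<'E'
from cell import arm, get_state
print(get_state()["force"]); print(arm.finish_job())
E
```

```text
[0.3696577  0.05685616 0.51705284]
the job is handed in; nothing more can be done
None
```

I closed the carton, pressed it and handed the job in at about 20.4 s of the 64 s. No verdict was reported.

- **Folding:** I folded the short flap flat first (12 N at the end of the stroke), then the long flap over it (14 N). I leaned the shut fingers outward and to the front to stay clear of the press plate.
- **Pressing:** I pushed the treadle until it stopped at z ≈ 0.040 m with about 24 N and held it for more than 0.4 s. The camera showed the plate down on the flaps. I then let it come up again.
- **Last checks:**
  - Both flaps had slopes within 0.01 rad.
  - The plate was back up, with its top at about 0.25 m. I took the treadle as up from that and did not measure its angle separately.
  - `jar_14` and the label roll were within about 3 mm of where they started.
  - The robot was free of contact, with only sensor noise on the force.
- **One check that disagreed:** the depth estimate for `jar_13` was unreliable because the arm and heater were in the way, with readings 14–21 mm apart from the first one. The top picture shows it standing where it was, within about 2 pixels, and the fingers stayed well above it.

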